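Line up the league trophies by height

ROBOT

A 6-joint arm with a two-finger parallel gripper is mounted at the origin on the work surface. World frame = base frame: x ahead of the robot, y to its left, z up, the work surface at z = 0. Lengths are in m, angles in rad, forces in N, time in s.
With the tool pointing down it reaches from about 0.4 to 0.825 m from the base axis. Payload 7 kg.
Tool frame: the origin (TCP) lies midway between the tips of the shut fingers; the grasp point (between the pads) lies 19 mm behind it (grip_point_offset is the distance from the TCP to the grasp point, in m); z points along the fingers, y is the line along which they close (so a half turn about z gives the same grasp; the last joint's range is limited). The gripper opens to 88 mm and grips with 3 to 60 N. Pads are 19 mm wide; open, the fingers measure 130 mm over their backs; the gripper's body (78 mm by 193 mm) begins 47 mm behind the grasp point.
Start: joints at [-1, 0.359, 0.012, 0, -1.224, -0.288], TCP at [0.188, -0.648, 0.205] pointing down, gripper open.
Joint ranges: [-3.07, 3.07], [-1.43, 2.12], [-1.02, 1.25], [-3.03, 1.67], [-3.05, -0], [-3.03, 3.03]. Speed limits (rad/s): [2.39, 2.39, 3.01, 3.14, 3.14, 3.14].

INTERFACE

Orientations are given as [roll, pitch, yaw] about the fixed x, y, z axes, in that order (R = Rz(yaw) Ry(pitch) Rx(roll)).
In Python, from station import get_state, grab_frame, camera_params, job_done, grip_point_offset gives the robot as it stands.
- The arm moves only by the shell command python3 -m creep 'ROWS' [FORCE]. ROWS is JSON, a list that holds one entry, the list of rows, each a list of 7 numbers: the finger opening in cm, from 0 to 8.76, then the shift along the tool's x, y, z in cm, then the turn, a rotation vector about the tool's x, y, z in rad. In form: [[[fingers, tx, ty, tz, wx, wy, wz], ...]]. A call has 1 to 20 rows; each row is the pose to reach, as a shift and turn from the pose commanded when the call began, along the tool's axes at that moment; what a row does not reach only later rows make up. A row lasts 1/8 s, in which the tool goes at most 62.5 mm and 10.7 degrees, less where a joint would pass 70% of its speed; a pose out of reach is approached as far as the arm can. A call with a gripper value outside its range is refused whole. The fingers move at their own pace and stop on an object; FORCE is the grip in N (left out, the last holds). Time passes only in rows, so rows that repeat a pose let the fingers close. It gives the time, the measured TCP pose, the force, the opening and the grip force at its end, in the units of the state.
- get_state(): the state, without advancing time (a new reading comes with each control period).
- grab_frame(name): name is "side" or "top"; returns the picture (400x640x3 uint8, blue, green, red); there is no depth.
- camera_params(name): a dict with "vertical_fov" (degrees; the focal length in pixels is half the picture's height over the tangent of half this angle, whatever the lens; pixels are square), "cx", "cy" (the principal point, pixels), "view" (4x4, takes a point from world to camera coordinates). Camera axes: x right, y down, z forward; pixel columns grow to the right and rows downward; lengths in m; the calibration is good to about 2 mm. A picture is of the moment at which its call begins. camera_params takes no time and is no camera call.
- job_done(): hands the job in; it is judged then, once.
The state is a dict: "t": time; "q": joint angles; "qd": joint speeds; "joint_efforts": joint torques, N m; "eef_pos": TCP position; "ee_rot": TCP orientation; "force": force on the tool from outside, world axes, zero at the start; "moment": the same for the moment, N m; "width": finger opening in m; "gripper_force": force on a finger pad.
Only numpy, scipy, OpenCV 4.12 (cv2) and the standard library are available. Lean on these libraries where they do the work, as an engineer would, in place of code of your own. Each camera call takes 0.05 s, during which the arm holds its last target. There are 200 camera calls.

TASK

Set the four trophies out for league night on the display board in the games room: each upright and centred on its own pink felt disc, in order of height, the tallest next to the mounted white cue ball and the shortest at the other end. Set each one down gently, and do not knock any of them over.

Things in the scene. Friction and masses are not known exactly. Their poses are not given: they have to be found in the camera images.
- trophy185: tallest of four loose trophies, alike but for size: marble foot (66 mm across, 18 mm high), dark wooden column 24 mm across (brass collars 27 mm), 30 mm brass ball on top; 185 mm tall in all. Origin: centre of its underside; z up along the column; round, yaw is of no account. 150 to 550 g, foot-heavy
- trophy155: second tallest of four loose trophies, alike but for size: marble foot (60 mm across, 18 mm high), dark wooden column 24 mm across (brass collars 27 mm), 30 mm brass ball on top; 155 mm tall in all. Origin: centre of its underside; z up along the column; round, yaw is of no account. 150 to 550 g, foot-heavy
- trophy125: third tallest of four loose trophies, alike but for size: marble foot (54 mm across, 18 mm high), dark wooden column 24 mm across (brass collars 27 mm), 30 mm brass ball on top; 125 mm tall in all. Origin: centre of its underside; z up along the column; round, yaw is of no account. 150 to 550 g, foot-heavy
- trophy95: shortest of four loose trophies, alike but for size: marble foot (48 mm across, 18 mm high), dark wooden column 24 mm across (brass collars 27 mm), 30 mm brass ball on top; 95 mm tall in all. Origin: centre of its underside; z up along the column; round, yaw is of no account. 150 to 550 g, foot-heavy
- board: fixed dark wooden display board, 100 x 460 x 18 mm (x, y, z), lying on the table at a varying place and angle. Origin: centre of its underside; y runs along the row. An ornament is fixed on each end, 200 mm from the centre: at one end the mounted cue ball, at the other a pale wooden block with two blue chalks (52 mm high)
- pad1: one of four equal dusty-pink felt discs in a row on the board, 72 mm across and 2 mm thick, 88 mm apart; this one is +132 mm along the board's y. Its top (the surface a trophy stands on) is 20 mm above the table. Origin: centre of its underside, 18 mm above the table
- pad2: one of four equal dusty-pink felt discs in a row on the board, 72 mm across and 2 mm thick, 88 mm apart; this one is +44 mm along the board's y. Its top (the surface a trophy stands on) is 20 mm above the table. Origin: centre of its underside, 18 mm above the table
- pad3: one of four equal dusty-pink felt discs in a row on the board, 72 mm across and 2 mm thick, 88 mm apart; this one is -44 mm along the board's y. Its top (the surface a trophy stands on) is 20 mm above the table. Origin: centre of its underside, 18 mm above the table
- pad4: one of four equal dusty-pink felt discs in a row on the board, 72 mm across and 2 mm thick, 88 mm apart; this one is -132 mm along the board's y. Its top (the surface a trophy stands on) is 20 mm above the table. Origin: centre of its underside, 18 mm above the table
- cueball: white billiard ball (57 mm) on a brass foot (64 mm across), 75 mm high in all, fixed on one end of the board, at either +200 or -200 mm along the board's y (varies). It marks the tall end of the row. Origin: centre of its underside
Not all that is in view belongs to the job. What is shaped like the trophy155 but orange is not meant. What is shaped like the trophy125 but turquoise is not meant.

How it is judged:
By the outcome, as a careful person would: the job done as asked, in the order asked, and still so for the second after the job is handed in, with the robot touching nothing.
It also fails if it takes over 118 s, if anything falls off the work surface, if the arm or the gripper's body presses on something with over 40 N, if the wrist force passes 120 N, or if a joint passes its speed limit or range.

## Working session

There is one attempt and no reset: what is moved stays moved. The work goes in short steps, Python scripts to look and compute and a shell command to move; the robot and the scene stay as the last step left them, time stands still between calls to the robot, and variables do not carry over. Pictures are saved under pics/ and viewed, at most 14 in all, crops included, and the job is handed in when it is done.

```bash
mkdir -p pics; ls
python3 - <<'E'
from station import *
import cv2
for n in("side","top"):
    cv2.imwrite(f"pics/{n}0.png",grab_frame(n)); print(n,camera_params(n))
print(get_state(),grip_point_offset)
E
```

```text
pics
side {'vertical_fov': 50.0453002986445, 'cx': 312.3342629139651, 'cy': 201.6229343994433, 'view': array([[-0.95941725, -0.28195698, -0.00433521,  0.48190377],
       [-0.18997347,  0.65763282, -0.72899188,  0.13698774],
       [ 0.20839532, -0.69858381, -0.68450862,  0.87546455],
       [ 0.        ,  0.        ,  0.        ,  1.        ]])}
top {'vertical_fov': 44.19077269955419, 'cx': 314.41038895757424, 'cy': 192.5773625498315, 'view': array([[ 0.00833017, -0.99990735,  0.01076551, -0.01329716],
       [-0.997571  , -0.0090543 , -0.06906612,  0.50702785],
       [ 0.0691572 , -0.01016403, -0.997554  ,  1.07293606],
       [ 0.        ,  0.        ,  0.        ,  1.        ]])}
{'t': 0.1, 'q': array([-9.99844763e-01,  3.59312059e-01,  1.11190957e-02, -3.15936411e-04,
       -1.22407636e+00, -2.88105006e-01]), 'qd': array([ 0.00131898, -0.0008147 ,  0.00193102,  0.00060948, -0.00080443,
        0.00109216]), 'joint_efforts': array([-1.09049433e-03, -5.84160948e+01,  2.93750453e+01,  7.01544866e+00,
        1.02289821e-02, -1.69371827e-05]), 'eef_pos': array([ 0.18822579, -0.64772503,  0.20390347]), 'ee_rot': array([ 3.14009597e+00, -1.33799626e-04, -2.85885357e+00]), 'force': array([ 0.87637592,  0.14815492, -0.35321404]), 'moment': array([ 0.00837036,  0.00696448, -0.03048505]), 'gripper_force': 0.0, 'width': 0.08750461055087978} 0.0188
```

View pics/side0.png

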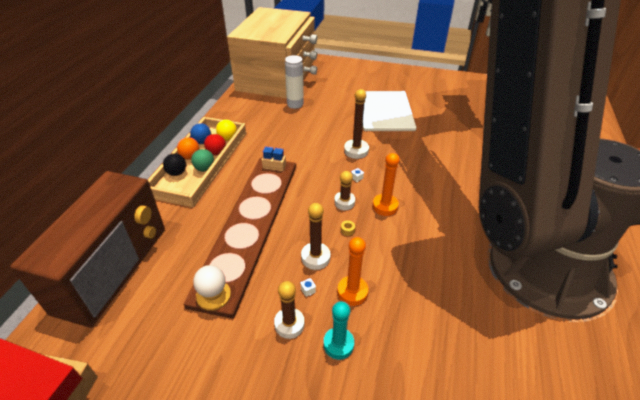

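View pics/top0.png

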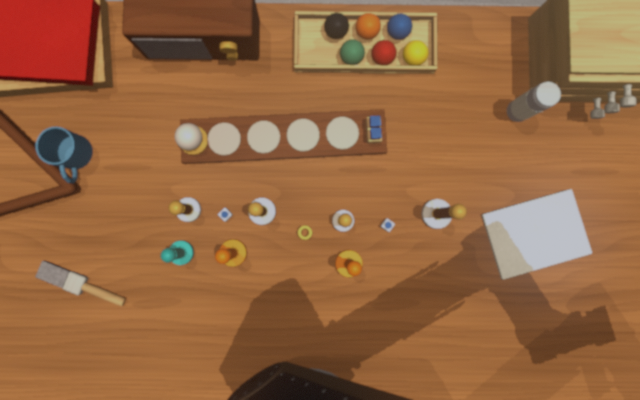

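Side view: cue ball (210,285), with discs running up to the chalk block at (273,158). Trophies with white feet: (289,323) third, (315,256) second, (345,200) shortest, (357,149) tallest. Top view: the same four feet at (186,210), (261,211), (344,221) and (437,213), and discs at (224,139), (263,137), (303,135) and (342,133). The cue ball is at the +y end.

```bash
cat > h.py <<'E'
import numpy as np,cv2
from station import *
def cam(n):
    p=camera_params(n); f=200/np.tan(np.radians(p["vertical_fov"])/2); return f,p["cx"],p["cy"],p["view"]
def ray(n,uv):
    f,cx,cy,V=cam(n); R,t=V[:3,:3],V[:3,3]; d=R.T@np.array([(uv[0]-cx)/f,(uv[1]-cy)/f,1]); return -R.T@t,d/np.linalg.norm(d)
def plane(n,uv,z):
    o,d=ray(n,uv); return o+d*(z-o[2])/d[2]
def tri(a,b):
    o1,d1=ray("side",a);o2,d2=ray("top",b)
    s=np.linalg.lstsq(np.c_[d1,-d2],o2-o1,rcond=None)[0]
    p,q=o1+s[0]*d1,o2+s[1]*d2; return (p+q)/2,np.linalg.norm(p-q)
def blob(im,lo,hi,seed,r=14,fit=None):
    "hsv-masked connected blob nearest the seed: centroid, area, box"
    m=cv2.inRange(cv2.cvtColor(im,cv2.COLOR_BGR2HSV),np.array(lo),np.array(hi))
    x0,y0=int(seed[0]-r),int(seed[1]-r); k=np.zeros_like(m);k[max(y0,0):y0+2*r,max(x0,0):x0+2*r]=255
    n,l,s,c=cv2.connectedComponentsWithStats(m&k)
    if n<2:return None
    i=1+np.argmax(s[1:,4]); 
    pts=np.argwhere(l==i)[:,::-1].astype(np.int32); h=cv2.convexHull(pts)
    (e,ax,an)=cv2.fitEllipse(h) if len(h)>4 else (c[i],(0,0),0)
    return np.r_[c[i],e,ax,s[i,4]]
E
python3 - <<'E'
from h import *
S=cv2.imread("pics/side0.png");T=cv2.imread("pics/top0.png")
np.set_printoptions(precision=4,suppress=True)
for im,ps in((S,[(316,212),(316,256),(305,262),(226,268),(254,208),(240,250)]),(T,[(256,210),(266,215),(344,220),(224,139),(240,145),(280,225)])):
    print([tuple(map(int,cv2.cvtColor(im,cv2.COLOR_BGR2HSV)[y,x])) for x,y in ps])
def vis(im,n):
    H=cv2.resize(im,None,fx=4,fy=4,interpolation=2);return H
a=cv2.resize(S[90:345,180:410],None,fx=2.3,fy=2.3);cv2.imwrite("pics/c1.png",a)
b=cv2.resize(T[100:290,165:475],None,fx=2.5,fy=2.5);cv2.imwrite("pics/c2.png",b)
E
```

```text
[(20, 193, 232), (17, 185, 138), (18, 48, 163), (15, 54, 250), (15, 59, 250), (10, 187, 153)]
[(24, 144, 188), (23, 18, 173), (23, 148, 188), (19, 39, 188), (12, 135, 128), (14, 156, 159)]
```

View pics/c2.png

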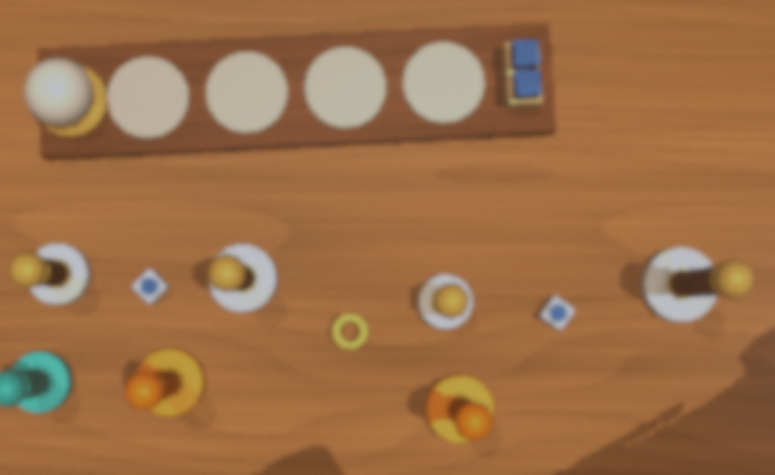

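View pics/c1.png

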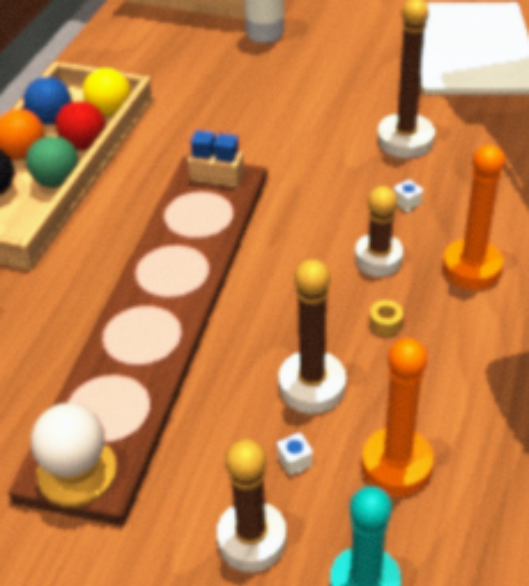

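The crops show clear brass balls, white feet and pale discs in both views. Next I triangulate balls and discs.

```bash
cat > m.py <<'E'
from h import *
np.set_printoptions(precision=4,suppress=True)
BS=([14,110,110],[30,255,255]);BT=([18,95,90],[30,255,255])
PS=([8,20,190],[20,95,255]);PT=([10,20,160],[30,60,255]);FT=([0,0,110],[180,60,255])
if __name__=="__main__":
    S=cv2.imread("pics/side0.png");T=cv2.imread("pics/top0.png")
    for n,s,t,f in(("125",(288,290),(175,208),(188,210)),("155",(316,212),(256,210),(262,211)),("95",(346,177),(345,220),(344,221)),("185",(360,96),(459,212),(437,213))):
        a,b,c=blob(S,*BS,s,9),blob(T,*BT,t,9),blob(T,*FT,f,16)
        p,e=tri(a[2:4],b[2:4]); print(n,"ball",p,"gap",e,a[2:],b[2:],"foot@9mm",plane("top",c[2:4],.010),c[2:])
    P=[]
    for s,t in(((226,268),(224,139)),((241,236),(263,137)),((255,208),(303,135)),((266,183),(342,133))):
        a,b=blob(S,*PS,s,20),blob(T,*PT,t,20)
        p,e=tri(a[2:4],b[2:4]);P.append(plane("top",b[2:4],.02)); print("pad",p,e,"top@20",P[-1],"side@20",plane("side",a[2:4],.02),a[2:],b[2:])
    print("spacing",[np.linalg.norm(P[i+1]-P[i]) for i in range(3)])
E
python3 m.py
```

```text
125 ball [0.4674 0.2708 0.1089] gap 0.0019542326785094645 [286.7341 290.4439  19.1486  22.6769 288.    ] [175.993  207.375   12.4383  15.2109 150.    ] foot@9mm [0.4684 0.2718 0.01  ] [187.6816 209.1073  24.4494  24.9621 325.    ]
155 ball [0.4651 0.107  0.1391] gap 0.00048651333318864285 [315.088  211.0324  17.6879  21.2464 243.    ] [255.7383 209.0377  12.4834  15.2145 145.    ] foot@9mm [0.466  0.1078 0.01  ] [261.6705 210.8254  26.8582  27.6322 393.    ]
95 ball [ 0.4462 -0.0713  0.0796] gap 0.0010637668548918525 [345.2933 178.1872  14.2945  17.6328 174.    ] [344.4579 219.7587  10.9491  12.6263 112.    ] foot@9mm [ 0.4463 -0.073   0.01  ] [342.9912 220.3631  21.2722  22.1305 221.    ]
185 ball [ 0.4642 -0.2813  0.1723] gap 0.0012305761111664959 [359.0078  94.8922  12.5758  15.8711 130.    ] [458.498  211.1011  13.0089  14.36   152.    ] foot@9mm [ 0.4636 -0.2818  0.01  ] [436.6768 213.4032  29.3209  30.1225 512.    ]
pad [0.6302 0.1962 0.01  ] 0.00578997674186168 top@20 [0.6256 0.1934 0.02  ] side@20 [0.6284 0.2034 0.02  ] [222.4619 270.5173  29.3809  46.883  800.    ] [223.7897 138.4715  31.3381  31.6481 793.    ]
pad [0.6304 0.1058 0.02  ] 0.001248793126780195 top@20 [0.631 0.106 0.02 ] side@20 [0.6297 0.1057 0.02  ] [241.4014 235.3311  24.0465  33.3644 636.    ] [263.2077 136.4798  31.3591  31.9711 802.    ]
pad [0.6356 0.0181 0.0203] 0.0013571718443165803 top@20 [0.6364 0.0183 0.02  ] side@20 [0.6351 0.0178 0.02  ] [254.506  207.4873  21.108   31.0527 521.    ] [302.6918 134.4854  31.4284  31.9279 803.    ]
pad [ 0.641  -0.0693  0.021 ] 0.001302225810397672 top@20 [ 0.6419 -0.0692  0.02  ] side@20 [ 0.6408 -0.0704  0.02  ] [265.9153 182.8969  18.6463  29.0131 436.    ] [341.9776 132.4486  31.4342  32.1284 802.    ]
spacing [np.float64(0.08755246699455042), np.float64(0.08790170121026446), np.float64(0.08766853179637041)]
```

Ball heights (109, 139, 80 and 172 mm at centre) identify the trophies, and the discs measure about 20 mm high. I'll work with the tool at yaw −π/2, so the fingers close along x, across the row. First I go above the tallest.

```bash
python3 -m creep '[[[8.7,-36.7,27.5,-5,0,0,-1.288],[8.7,-36.7,27.5,-5,0,0,-1.288],[8.7,-36.7,27.5,-5,0,0,-1.288],[8.7,-36.7,27.5,-5,0,0,-1.288],[8.7,-36.7,27.5,-5,0,0,-1.288],[8.7,-36.7,27.5,-5,0,0,-1.288],[8.7,-36.7,27.5,-5,0,0,-1.288],[8.7,-36.7,27.5,-5,0,0,-1.288],[8.7,-36.7,27.5,-5,0,0,-1.288],[8.7,-36.7,27.5,-5,0,0,-1.288],[8.7,-36.7,27.5,-5,0,0,-1.288],[8.7,-36.7,27.5,-5,0,0,-1.288],[8.7,-36.7,27.5,-5,0,0,-1.288]]]' 15
```

```text
t: 1.72
eef_pos: [0.4637, -0.2822, 0.2547]
ee_rot: [3.141, -0.0, -1.572]
force: [0.4, -0.4, 0.3]
width: 0.087
gripper_force: 0.0
```

```bash
python3 -m creep '[[[8.7,0,0,4,0,0,0],[8.7,0,0,8,0,0,0],[8.7,0,0,11,0,0,0],[8.7,0,0,12.7,0,0,0],[8.7,0,0,12.7,0,0,0],[1.5,0,0,12.7,0,0,0],[1.5,0,0,12.7,0,0,0],[1.5,0,0,12.7,0,0,0],[1.5,0,0,12.7,0,0,0],[1.5,0,0,12.7,0,0,0],[1.5,0,0,12.7,0,0,0],[1.5,0,0,12.7,0,0,0],[1.5,0,0,12.7,0,0,0],[1.5,0,0,12.7,0,0,0]]]' 25
python3 - <<'E'
from h import *
cv2.imwrite("pics/s1.png",grab_frame("side")[60:300,150:550])
E
```

```text
t: 3.48
eef_pos: [0.4639, -0.2817, 0.1278]
ee_rot: [3.141, -0.0, -1.571]
force: [-1.3, 0.9, 1.1]
width: 0.0285
gripper_force: 25.0
```

View pics/s1.png

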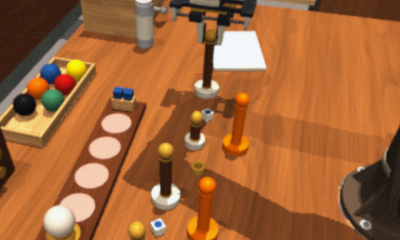

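```bash
python3 -m creep '[[[1.5,0,0,-1,0,0,0],[1.5,0,0,-3,0,0,0],[1.5,0,0,-5.5,0,0,0],[1.5,0,0,-7.5,0,0,0],[1.5,-1,-0.3,-8,0,0,0],[1.5,-4,-1.3,-8,0,0,0],[1.5,-8,-2.7,-8,0,0,0],[1.5,-12.5,-4.2,-8,0,0,0],[1.5,-17,-5.7,-8,0,0,0],[1.5,-21.5,-7.2,-8,0,0,0],[1.5,-26,-8.8,-8,0,0,0],[1.5,-30.5,-10.3,-8,0,0,0],[1.5,-35,-11.9,-8,0,0,0],[1.5,-39.5,-13.4,-8,0,0,0],[1.5,-43.5,-14.8,-8,0,0,0],[1.5,-46.3,-15.7,-8,0,0,0],[1.5,-47.5,-16.1,-8,0,0,0],[1.5,-47.5,-16.1,-8,0,0,0],[1.5,-47.5,-16.1,-8,0,0,0]]]' 25
python3 - <<'E'
from h import *
cv2.imwrite("pics/s2.png",np.hstack([grab_frame("side")[100:340,150:450],grab_frame("top")[60:300,120:420]]))
E
```

```text
t: 5.9
eef_pos: [0.6246, 0.1923, 0.2077]
ee_rot: [3.141, -0.0, -1.572]
force: [0.3, -0.8, -3.3]
width: 0.0286
gripper_force: 25.0
```

View pics/s2.png

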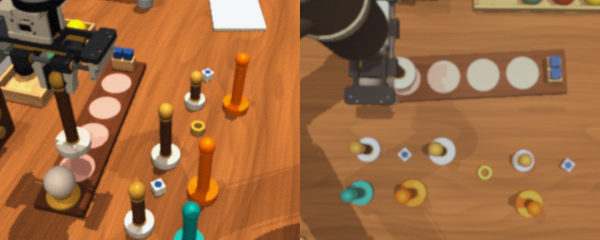

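The tallest hangs over the disc next to the cue ball, foot at side-view pixel about (224,241). I'll check its tilt before lowering.

Run:
```python
from h import *
I=cv2.imread("pics/s2.png");f,cx,cy,V=cam("side")
for z in(.08,.098,.2):
    p=V[:3,:3]@[.6246,.1923,z]+V[:3,3];print(z,cx+f*p[0]/p[2],cy+f*p[1]/p[2])
c=cv2.resize(I[60:220,20:130],None,fx=3.5,fy=3.5);cv2.imwrite("pics/s2c.png",c)
```

```text
0.08 222.12481546458628 246.9984485557203
0.098 220.7011566449159 240.70269677094828
0.2 211.73142195685386 201.03643517017176
```

View pics/s2c.png

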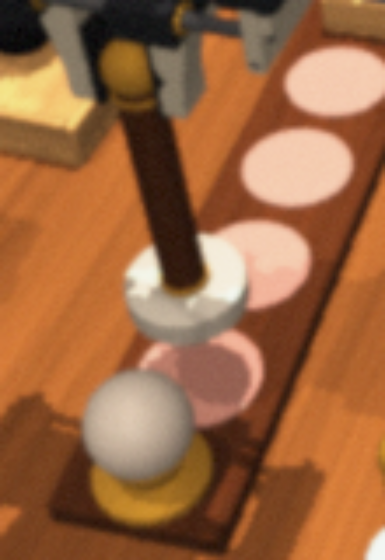

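Foot top is at about (223.4,240) against a predicted (220.7,240.7), so there is a slight tilt, roughly 5 mm at the foot. I'll lower slowly with a small bias, then measure.

```bash
python3 -m creep '[[[1.5,-0.13,-0.2,1.5,0,0,0],[1.5,-0.13,-0.2,3.2,0,0,0],[1.5,-0.13,-0.2,4.6,0,0,0],[1.5,-0.13,-0.2,5.2,0,0,0],[1.5,-0.13,-0.2,5.4,0,0,0],[1.5,-0.13,-0.2,5.5,0,0,0],[1.5,-0.13,-0.2,5.6,0,0,0],[1.5,-0.13,-0.2,5.7,0,0,0],[1.5,-0.13,-0.2,5.8,0,0,0],[1.5,-0.13,-0.2,5.85,0,0,0],[1.5,-0.13,-0.2,5.9,0,0,0],[1.5,-0.13,-0.2,5.9,0,0,0]]]'
```

```text
t: 7.5
eef_pos: [0.627, 0.1946, 0.1487]
ee_rot: [3.141, -0.0, -1.571]
force: [-0.3, 0.5, -3.7]
width: 0.0283
gripper_force: 25.0
```

```bash
python3 -m creep '[[[1.5,0.05,0,0.03,0,0,0],[1.5,0.05,0,0.06,0,0,0],[1.5,0.05,0,0.09,0,0,0],[1.5,0.05,0,0.12,0,0,0],[1.5,0.05,0,0.12,0,0,0]]]'
```

```text
t: 8.12
eef_pos: [0.6272, 0.1941, 0.1479]
ee_rot: [-3.141, 0.0, -1.571]
force: [-1.0, 0.3, -1.2]
width: 0.0285
gripper_force: 25.0
```

```bash
python3 -m creep '[[[1.5,0,0,0.03,0,0,0],[1.5,0,0,0.05,0,0,0],[2.9,0,0,0.05,0,0,0],[3.1,0,0,0.05,0,0,0],[3.4,0,0,0.05,0,0,0],[4,0,0,0.05,0,0,0],[6,0,0,0.05,0,0,0],[8.7,0,0,0.05,0,0,0],[8.7,0,0,0.05,0,0,0],[8.7,0,0,-2,0,0,0],[8.7,0,0,-6,0,0,0],[8.7,0,0,-10.5,0,0,0],[8.7,2,2,-10.5,0,0,0],[8.7,6,6,-10.5,0,0,0],[8.7,8.7,11,-10.5,0,0,0],[8.7,8.7,16.1,-10.5,0,0,0],[8.7,8.7,16.1,-10.5,0,0,0]]]'
python3 - <<'E'
from h import *
s,t=grab_frame("side"),grab_frame("top");cv2.imwrite("pics/s3.png",s);cv2.imwrite("pics/t3.png",t)
cv2.imwrite("pics/v3.png",np.hstack([cv2.resize(s[160:310,180:330],(400,400)),cv2.resize(t[90:240,140:290],(400,400))]))
E
```

```text
t: 10.25
eef_pos: [0.4636, 0.1064, 0.2537]
ee_rot: [-3.14, 0.002, -1.57]
force: [1.0, 0.6, 0.9]
width: 0.0869
gripper_force: 0.0
```

View pics/v3.png

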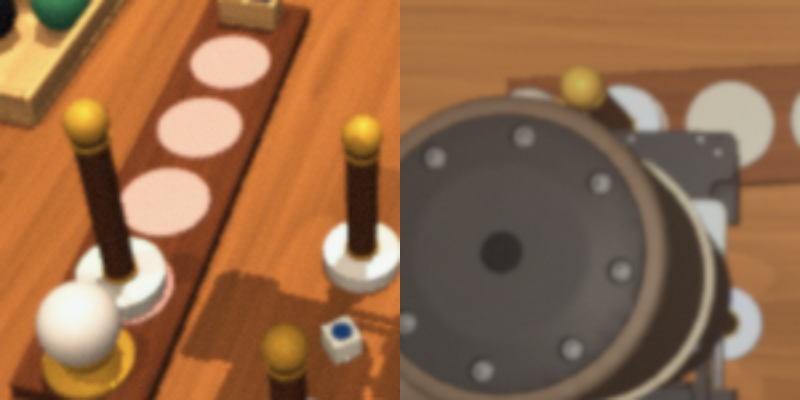

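The tallest stands on its disc. I'll measure how well it is centred.

Run:
```python
from m import *
S,T=cv2.imread("pics/s3.png"),cv2.imread("pics/t3.png")
a,b=blob(S,*BS,(212,205),9),blob(T,*BT,(208,123),9)
print(tri(a[2:4],b[2:4]),a[2:],b[2:])
a=blob(S,*BS,(316,211),9);print("155 side only",plane("side",a[2:4],.1395))
```

```text
(array([0.6254, 0.1932, 0.1889]), np.float64(0.0006927900568342621)) [212.334  205.9685  18.8829  20.8589 254.    ] [208.3338 122.3292  14.4216  16.6767 192.    ]
155 side only [0.4658 0.1059 0.1395]
```

Ball centre at (0.6254, 0.1932, 0.189) against the disc at (0.625, 0.1936), so it is well centred. Next is trophy155.

```bash
python3 -m creep '[[[8.7,-0.05,-0.2,4,0,0,0],[8.7,-0.05,-0.2,9,0,0,0],[8.7,-0.05,-0.2,13,0,0,0],[8.7,-0.05,-0.2,15.3,0,0,0],[8.7,-0.05,-0.2,16,0,0,0],[8.7,-0.05,-0.2,16,0,0,0],[1.5,-0.05,-0.2,16,0,0,0],[1.5,-0.05,-0.2,16,0,0,0],[1.5,-0.05,-0.2,16,0,0,0],[1.5,-0.05,-0.2,16,0,0,0],[1.5,-0.05,-0.2,16,0,0,0],[1.5,-0.05,-0.2,16,0,0,0],[1.5,-0.05,-0.2,16,0,0,0],[1.5,-0.05,-0.2,16,0,0,0],[1.5,-0.05,-0.2,16,0,0,0]]]' 25
```

```text
t: 12.22
eef_pos: [0.4679, 0.1076, 0.0926]
ee_rot: [3.141, -0.0, -1.571]
force: [-1.6, -1.0, 2.4]
width: 0.0287
gripper_force: 25.0
```

```bash
python3 -m creep '[[[1.5,0,0,-1,0,0,0],[1.5,0,0,-3,0,0,0],[1.5,0,0,-5.5,0,0,0],[1.5,0,0,-7.5,0,0,0],[1.5,0,-0.7,-8,0,0,0],[1.5,0,-2.5,-8,0,0,0],[1.5,0,-5.5,-8,0,0,0],[1.5,0,-9,-8,0,0,0],[1.5,0,-12.5,-8,0,0,0],[1.5,0,-15,-8,0,0,0],[1.5,0,-16.2,-8,0,0,0],[1.5,0,-16.4,-8,0,0,0],[1.5,0,-16.4,-8,0,0,0],[1.5,0,-16.4,-8,0,0,0]]]'
python3 - <<'E'
from h import *
s=[get_state()]
S=grab_frame("side");s.append(get_state());print([x["eef_pos"] for x in s])
f,cx,cy,V=cam("side");E=s[0]["eef_pos"]
for z in(.08,.098):
    p=V[:3,:3]@[E[0],E[1],z]+V[:3,3];print(z,cx+f*p[0]/p[2],cy+f*p[1]/p[2])
cv2.imwrite("pics/s4.png",cv2.resize(S[150:300,190:320],None,fx=3.5,fy=3.5))
E
```

```text
t: 13.98
eef_pos: [0.6314, 0.1077, 0.1728]
ee_rot: [-3.142, 0.0, -1.57]
force: [-0.6, 0.3, -4.0]
width: 0.0284
gripper_force: 25.0
[array([0.63140996, 0.10770951, 0.17283111]), array([0.63154235, 0.10774784, 0.17304791])]
0.08 236.80889873733082 216.05918183623564
0.098 235.69409581264642 209.76315887675472
```

View pics/s4.png

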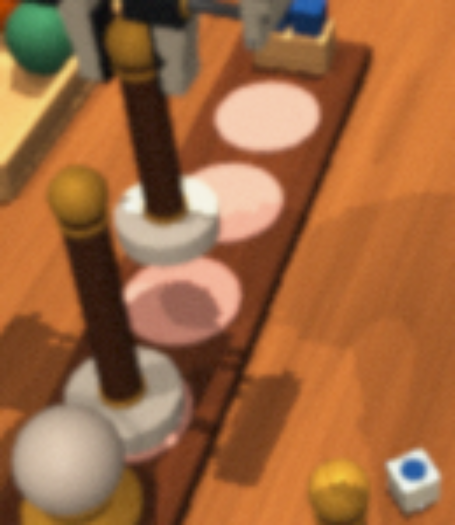

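Trophy155 hangs nearly straight, foot top at about (237.7,210.9), over disc 2. Lowering.

```bash
python3 -m creep '[[[1.5,0.15,0.05,1.5,0,0,0],[1.5,0.15,0.05,3.2,0,0,0],[1.5,0.15,0.05,4.6,0,0,0],[1.5,0.15,0.05,5.2,0,0,0],[1.5,0.15,0.05,5.4,0,0,0],[1.5,0.15,0.05,5.5,0,0,0],[1.5,0.15,0.05,5.6,0,0,0],[1.5,0.15,0.05,5.7,0,0,0],[1.5,0.15,0.05,5.8,0,0,0],[1.5,0.15,0.05,5.85,0,0,0],[1.5,0.15,0.05,5.9,0,0,0],[1.5,0.15,0.05,5.94,0,0,0],[1.5,0.15,0.05,5.97,0,0,0],[1.5,0.15,0.05,6.0,0,0,0],[1.5,0.15,0.05,6.0,0,0,0]]]'
```

```text
t: 15.9
eef_pos: [0.6316, 0.1061, 0.1127]
ee_rot: [-3.141, 0.0, -1.571]
force: [-1.2, -0.2, -3.0]
width: 0.0287
gripper_force: 25.0
```

```bash
python3 -m creep '[[[1.5,0,0,0.03,0,0,0],[1.5,0,0,0.06,0,0,0],[2.9,0,0,0.06,0,0,0],[3.1,0,0,0.06,0,0,0],[3.4,0,0,0.06,0,0,0],[4,0,0,0.06,0,0,0],[6,0,0,0.06,0,0,0],[8.7,0,0,0.06,0,0,0],[8.7,0,0,0.06,0,0,0],[8.7,0,0,-3,0,0,0],[8.7,0,0,-8.5,0,0,0],[8.7,0,0,-14.3,0,0,0],[8.7,-3,4,-14.3,0,0,0.15],[8.7,-7,8,-14.3,0,0,0.3],[8.7,-12,12,-14.3,0,0,0.47],[8.7,-16.5,16.4,-14.3,0,0,0.65],[8.7,-16.5,16.4,-14.3,0,0,0.83],[8.7,-16.5,16.4,-14.3,0,0,1],[8.7,-16.5,16.4,-14.3,0,0,1.047],[8.7,-16.5,16.4,-14.3,0,0,1.047]]]'
python3 - <<'E'
from m import *
S,T=grab_frame("side"),grab_frame("top");cv2.imwrite("pics/s5.png",S);cv2.imwrite("pics/t5.png",T)
f,cx,cy,V=cam("side");p=V[:3,:3]@[.6304,.1058,.16]+V[:3,3];a=(cx+f*p[0]/p[2],cy+f*p[1]/p[2])
f,cx,cy,V=cam("top");p=V[:3,:3]@[.6304,.1058,.16]+V[:3,3];b=(cx+f*p[0]/p[2],cy+f*p[1]/p[2])
A,B=blob(S,*BS,a,13),blob(T,*BT,b,13);print(a,b,A,B)
if B is not None:print(tri(A[2:4],B[2:4]))
print(plane("side",A[2:4],.1595))
A=blob(S,*BS,(287,290),10);print("125",plane("side",A[2:4],.1095))
print(get_state()["eef_pos"])
E
```

```text
t: 18.4
eef_pos: [0.4674, 0.2712, 0.2556]
ee_rot: [3.142, 0.0, -2.617]
force: [0.3, 0.1, 0.7]
width: 0.0869
gripper_force: 0.0
(np.float64(232.49301832113917), np.float64(186.09949486300326)) (np.float64(256.62590305112604), np.float64(123.5899707077811)) [232.3049 184.7195 231.2487 184.6525  18.4184  25.12   246.    ] [256.4581 123.929  256.6818 123.9974  12.9325  15.3726 155.    ]
(array([0.6306, 0.1059, 0.1634]), np.float64(0.003458803014216079))
[0.6348 0.102  0.1595]
125 [0.4662 0.2719 0.1095]
[0.4675 0.2711 0.2556]
```

Trophy155 is within about 1 mm of its disc centre. Next is trophy125.

```bash
python3 -m creep '[[[8.7,0,0,5,0,0,0],[8.7,0,0,10,0,0,0],[8.7,0,0,15,0,0,0],[8.7,0,0,18,0,0,0],[8.7,0,0,19.2,0,0,0],[8.7,0,0,19.2,0,0,0],[1.5,0,0,19.2,0,0,0],[1.5,0,0,19.2,0,0,0],[1.5,0,0,19.2,0,0,0],[1.5,0,0,19.2,0,0,0],[1.5,0,0,19.2,0,0,0],[1.5,0,0,19.2,0,0,0],[1.5,0,0,19.2,0,0,0],[1.5,0,0,19.2,0,0,0],[1.5,0,0,19.2,0,0,0]]]' 25
```

```text
t: 20.38
eef_pos: [0.4675, 0.2711, 0.0636]
ee_rot: [-3.142, -0.0, -2.618]
force: [0.1, -0.4, 1.0]
width: 0.0288
gripper_force: 25.0
```

```bash
python3 -m creep '[[[1.5,0,0,-1,0,0,0],[1.5,0,0,-3,0,0,0],[1.5,0,0,-6,0,0,0],[1.5,0,0,-9,0,0,0],[1.5,0.5,-0.9,-10,0,0,-0.06],[1.5,2,-3.5,-10,0,0,-0.2],[1.5,4,-6.9,-10,0,0,-0.35],[1.5,6,-10.4,-10,0,0,-0.5],[1.5,8,-13.8,-10,0,0,-0.65],[1.5,10,-17.3,-10,0,0,-0.8],[1.5,11.5,-19.9,-10,0,0,-0.93],[1.5,12.4,-21.4,-10,0,0,-1.02],[1.5,12.65,-21.9,-10,0,0,-1.047],[1.5,12.65,-21.9,-10,0,0,-1.047]]]'
python3 -m creep '[[[1.5,0,-0.7,0,0,0,0],[1.5,0,-2.5,0,0,0,0],[1.5,0,-5.5,0,0,0,0],[1.5,0,-9,0,0,0,0],[1.5,0,-12.5,0,0,0,0],[1.5,0,-15,0,0,0,0],[1.5,0,-16.5,0,0,0,0],[1.5,0,-16.8,0,0,0,0],[1.5,0,-16.8,0,0,0,0],[1.5,0,-16.8,2,0,0,0],[1.5,0,-16.8,4,0,0,0],[1.5,0,-16.8,4,0,0,0],[1.5,0,-16.8,4,0,0,0]]]'
python3 - <<'E'
from m import *
S=grab_frame("side");print(get_state()["eef_pos"])
f,cx,cy,V=cam("side");E=get_state()["eef_pos"];z=E[2]-.063
for d in(0,.018):
    p=V[:3,:3]@[E[0],E[1],z+d]+V[:3,3];print(z+d,cx+f*p[0]/p[2],cy+f*p[1]/p[2])
cv2.imwrite("pics/s6.png",cv2.resize(S[120:290,190:320],None,fx=3.5,fy=3.5))
E
```

```text
t: 22.12
eef_pos: [0.4673, 0.0178, 0.1639]
ee_rot: [-3.142, 0.0, -1.572]
force: [0.2, 0.7, -2.4]
width: 0.0286
gripper_force: 25.0
t: 23.75
eef_pos: [0.6357, 0.0183, 0.1248]
ee_rot: [-3.14, 0.0, -1.57]
force: [-0.7, 0.5, -3.8]
width: 0.0285
gripper_force: 25.0
[0.636  0.0184 0.125 ]
0.061980880837782346 252.18408961800378 194.00561029881936
0.07998088083778235 251.36046723050114 187.92746440671937
```

View pics/s6.png

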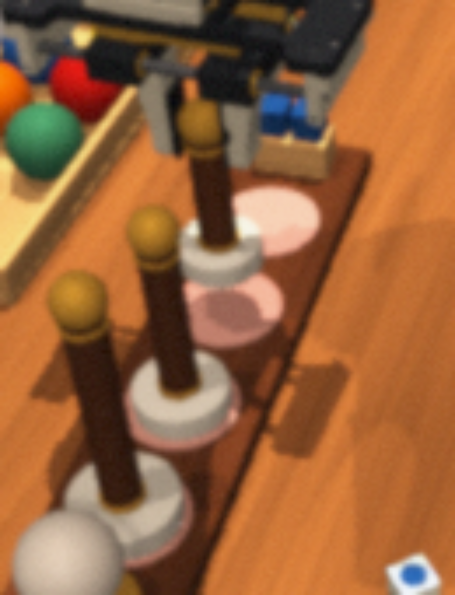

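Trophies 185 and 155 stand well. Trophy125 hangs straight over disc 3, foot at crop (218,245). Lowering by about 42 mm.

```bash
python3 -m creep '[[[1.5,0,0,1.5,0,0,0],[1.5,0,0,2.8,0,0,0],[1.5,0,0,3.4,0,0,0],[1.5,0,0,3.6,0,0,0],[1.5,0,0,3.7,0,0,0],[1.5,0,0,3.8,0,0,0],[1.5,0,0,3.9,0,0,0],[1.5,0,0,3.95,0,0,0],[1.5,0,0,4,0,0,0],[1.5,0,0,4.05,0,0,0],[1.5,0,0,4.09,0,0,0],[1.5,0,0,4.12,0,0,0],[1.5,0,0,4.12,0,0,0]]]'
```

```text
t: 25.42
eef_pos: [0.636, 0.0182, 0.0836]
ee_rot: [-3.14, -0.0, -1.57]
force: [-2.6, 0.5, 6.5]
width: 0.0284
gripper_force: 25.0
```

```bash
python3 -m creep '[[[1.5,0,0,-0.02,0,0,0],[2.9,0,0,-0.02,0,0,0],[3.1,0,0,-0.02,0,0,0],[3.4,0,0,-0.02,0,0,0],[4,0,0,-0.02,0,0,0],[6,0,0,-0.02,0,0,0],[8.7,0,0,-0.02,0,0,0],[8.7,0,0,-0.02,0,0,0],[8.7,0,0,-3,0,0,0],[8.7,0,0,-8.5,0,0,0],[8.7,0,0,-14,0,0,0],[8.7,0,0,-17,0,0,0],[8.7,2,4,-17,0,0,0.17],[8.7,4,9,-17,0,0,0.34],[8.7,7,14,-17,0,0,0.51],[8.7,9,19,-17,0,0,0.68],[8.7,9,19,-17,0,0,0.85],[8.7,9,19,-17,0,0,1.02],[8.7,9,19,-17,0,0,1.19],[8.7,9,19,-17,0,0,1.36]]]'
python3 -m creep '[[[8.7,0,0,0,0,0,0.18],[8.7,0,0,0,0,0,0.21],[8.7,0,0,0,0,0,0.21]]]'
python3 - <<'E'
from m import *
print("orange",tri((392,160),(354.5,268)))
S,T=grab_frame("side"),grab_frame("top")
def px(n,P):
    f,cx,cy,V=cam(n);p=V[:3,:3]@P+V[:3,3];return cx+f*p[0]/p[2],cy+f*p[1]/p[2]
P=np.array([.6358,.0181,.13])
A,B=blob(S,*BS,px("side",P),11),blob(T,*BT,px("top",P),11);print(px("side",P),px("top",P),A,B)
if B is not None:print(tri(A[2:4],B[2:4]),plane("top",B[2:4],.13))
A=blob(S,*BS,(345,178),9);print("95",A[2:],plane("side",A[2:4],.0798))
E
```

```text
t: 27.92
eef_pos: [0.4454, -0.0718, 0.2525]
ee_rot: [3.142, 0.0, -2.936]
force: [-0.4, 0.7, 0.2]
width: 0.0872
gripper_force: 0.0
t: 28.3
eef_pos: [0.4455, -0.0718, 0.2524]
ee_rot: [3.142, 0.0, -3.138]
force: [-0.0, 0.0, 0.3]
width: 0.0873
gripper_force: 0.0
orange (array([ 0.3512, -0.087 ,  0.1397]), np.float64(0.002043173866477207))
(np.float64(249.1002508119244), np.float64(170.1085975190798)) (np.float64(302.0822281612088), np.float64(124.51183329806716)) [249.4762 169.1905 249.7738 170.8522  14.2937  18.2775 168.    ] [301.4286 124.6395 301.7285 124.9594  13.0321  14.5001 147.    ]
(array([0.6347, 0.0187, 0.1288]), np.float64(0.0009502300734190893)) [0.6349 0.0188 0.13  ]
95 [345.4854 178.4969  13.8267  17.0664 142.    ] [ 0.445  -0.0703  0.0798]
```

Trophy125 is about 1 mm off centre. Now the shortest.

```bash
python3 -m creep '[[[8.7,0,0,5,0,0,0],[8.7,0,0,10,0,0,0],[8.7,0,0,15,0,0,0],[8.7,0,0,19,0,0,0],[8.7,0,0,21,0,0,0],[8.7,0,0,21.9,0,0,0],[8.7,0,0,21.9,0,0,0],[1.5,0,0,21.9,0,0,0],[1.5,0,0,21.9,0,0,0],[1.5,0,0,21.9,0,0,0],[1.5,0,0,21.9,0,0,0],[1.5,0,0,21.9,0,0,0],[1.5,0,0,21.9,0,0,0],[1.5,0,0,21.9,0,0,0],[1.5,0,0,21.9,0,0,0],[1.5,0,0,21.9,0,0,0]]]' 25
```

```text
t: 30.4
eef_pos: [0.4455, -0.0718, 0.0333]
ee_rot: [-3.142, -0.0, -3.141]
force: [0.3, -0.3, 0.6]
width: 0.0285
gripper_force: 25.0
```

```bash
python3 -m creep '[[[1.5,0,0,-1,0,0,0],[1.5,0,0,-3,0,0,0],[1.5,0,0,-6,0,0,0],[1.5,0,0,-9,0,0,0],[1.5,-0.5,0,-10,0,0,-0.1],[1.5,-2,0,-10,0,0,-0.25],[1.5,-4,0,-10,0,0,-0.41],[1.5,-6.5,0,-10,0,0,-0.57],[1.5,-9,0,-10,0,0,-0.73],[1.5,-11.5,0.1,-10,0,0,-0.89],[1.5,-14,0.2,-10,0,0,-1.05],[1.5,-16.5,0.2,-10,0,0,-1.21],[1.5,-18.5,0.2,-10,0,0,-1.36],[1.5,-19.4,0.2,-10,0,0,-1.5],[1.5,-19.6,0.2,-10,0,0,-1.57],[1.5,-19.6,0.2,-10,0,0,-1.57],[1.5,-19.6,0.2,-8,0,0,-1.57],[1.5,-19.6,0.2,-6,0,0,-1.57],[1.5,-19.6,0.2,-6,0,0,-1.57],[1.5,-19.6,0.2,-6,0,0,-1.57]]]'
```

```text
t: 32.9
eef_pos: [0.6419, -0.0697, 0.0944]
ee_rot: [-3.141, -0.0, -1.571]
force: [-0.2, -0.9, -1.0]
width: 0.0287
gripper_force: 25.0
```

Place height is about 0.0533, so 41 mm down.

```bash
python3 -m creep '[[[1.5,0,0,1.5,0,0,0],[1.5,0,0,2.6,0,0,0],[1.5,0,0,3.2,0,0,0],[1.5,0,0,3.4,0,0,0],[1.5,0,0,3.55,0,0,0],[1.5,0,0,3.65,0,0,0],[1.5,0,0,3.75,0,0,0],[1.5,0,0,3.82,0,0,0],[1.5,0,0,3.88,0,0,0],[1.5,0,0,3.92,0,0,0],[1.5,0,0,3.96,0,0,0],[1.5,0,0,4,0,0,0],[1.5,0,0,4,0,0,0]]]'
```

```text
t: 34.52
eef_pos: [0.6416, -0.0696, 0.0534]
ee_rot: [-3.142, -0.0, -1.571]
force: [-0.8, 0.0, -1.0]
width: 0.0282
gripper_force: 25.0
```

```bash
python3 -m creep '[[[1.5,0,0,0.03,0,0,0],[1.5,0,0,0.06,0,0,0],[2.9,0,0,0.06,0,0,0],[3.1,0,0,0.06,0,0,0],[3.4,0,0,0.06,0,0,0],[4,0,0,0.06,0,0,0],[6,0,0,0.06,0,0,0],[8.7,0,0,0.06,0,0,0],[8.7,0,0,0.06,0,0,0],[8.7,0,0,-4,0,0,0],[8.7,0,0,-9,0,0,0],[8.7,0,0,-15,0,0,0],[8.7,0,0,-20,0,0,0],[8.7,5,5,-20,0,0,0],[8.7,10,9,-20,0,0,0],[8.7,16,13,-20,0,0,0],[8.7,21,15,-20,0,0,0],[8.7,26,16,-20,0,0,0],[8.7,26,16,-20,0,0,0]]]'
python3 - <<'E'
from m import *
S,T=grab_frame("side"),grab_frame("top")
def px(n,P):
    f,cx,cy,V=cam(n);p=V[:3,:3]@P+V[:3,3];return cx+f*p[0]/p[2],cy+f*p[1]/p[2]
for P in([.625,.1936,.19],[.6304,.1058,.16],[.6358,.0181,.13],[.6414,-.0697,.1]):
    P=np.array(P);A,B=blob(S,*BS,px("side",P),10),blob(T,*BT,px("top",P),10)
    print(P,tri(A[2:4],B[2:4]),plane("top",B[2:4],P[2]))
cv2.imwrite("pics/v7.png",np.hstack([S[100:340,150:450],T[60:300,120:520]]))
E
```

```text
t: 36.9
eef_pos: [0.4798, -0.333, 0.2532]
ee_rot: [3.141, -0.0, -1.576]
force: [0.1, -0.1, -0.1]
width: 0.0868
gripper_force: 0.0
[0.625  0.1936 0.19  ] (array([0.6233, 0.1954, 0.191 ]), np.float64(0.001122984853843628)) [0.623  0.1954 0.19  ]
[0.6304 0.1058 0.16  ] (array([0.6293, 0.1055, 0.1593]), np.float64(0.0005048938190985197)) [0.6294 0.1055 0.16  ]
[0.6358 0.0181 0.13  ] (array([0.6351, 0.0188, 0.1294]), np.float64(0.0005394260214519221)) [0.6347 0.0187 0.13  ]
[ 0.6414 -0.0697  0.1   ] (array([ 0.6404, -0.0689,  0.0949]), np.float64(0.003045976734247502)) [ 0.6409 -0.0681  0.1   ]
```

View pics/v7.png

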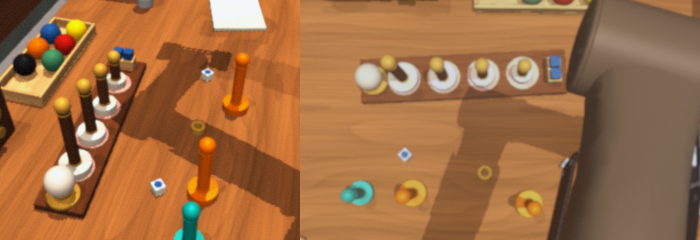

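All four stand upright in order from the cue ball, within about 1–3 mm of their disc centres, and the arm is clear. Handing in.

```bash
python3 -c "
from station import *
print(job_done())"
```

```text
the job is handed in; nothing more can be done
None
```

All four trophies stand upright on their own discs, tallest next to the cue ball down to shortest, each within about 3 mm of its disc's centre by camera, and the job was handed in at about 37 s.

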